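Index the casting turntable and bolt it

ROBOT

A 6-joint arm with a two-finger parallel gripper is mounted at the origin on the work surface. World frame = base frame: x ahead of the robot, y to its left, z up, the work surface at z = 0. Lengths are in m, angles in degrees, forces in N, time in s.
With the tool pointing down it reaches from about 0.35 to 0.875 m from the base axis. Payload 4.2 kg.
Tool frame: the origin (TCP) lies midway between the tips of the shut fingers; the grasp point (between the pads) lies 19 mm behind it (r.pinch_z is the distance from the TCP to the grasp point, in m); z points along the fingers, y is the line along which they close (so a half turn about z gives the same grasp; the last joint's range is limited). The gripper opens to 87 mm and grips with 3 to 60 N. Pads are 19 mm wide; open, the fingers measure 117 mm over their backs; the gripper's body (75 mm by 190 mm) begins 51 mm behind the grasp point.
Start: joints at [14.817, 22.042, 0.453, 0, -68.411, -14.817], TCP at [0.625, 0, 0.223] pointing down, gripper open.
Joint ranges: [-179.83, 179.83], [-69.29, 118.12], [-61.27, 80.66], [-181.25, 117.63], [-171.15, -9.14], [-177.46, 177.46]. Speed limits (degrees/s): [159.86, 159.86, 180, 180, 180, 180].

INTERFACE

Orientations are given as a 3x3 rotation matrix whose columns are the frame's x, y, z axes.
In Python, from station import r, imaging, models gives the robot as it stands. The module is installed in compiled form; this text tells all that it offers.
- The arm moves only by the tool apply_moves, never from a script. Its argument "moves" is a list of rows, each a list of 2 entries, a list of its own where there are three numbers: the shift along the tool's x, y, z in m, then the turn about the tool's z in degrees. A call has 1 to 5 rows; each row shifts and turns the commanded pose from where the row before left it, along the tool's axes as they then stand; what a row does not reach is not made up. A row lasts 1/12 s, in which the tool goes at most 41.7 mm and 7.16 degrees, less where a joint would pass 70% of its speed; a pose out of reach is approached as far as the arm can. A call is refused whole if a number of a shift passes 0.0417 or a number of a turn 7.16, either way. A call with a gripper value outside its range is refused whole. "hand" is the finger opening in m, from 0 to 0.087, set as the call begins (left out, the last holds). The fingers move at their own pace and stop on an object; the grip force is fixed at half the most. Time passes only in rows, so rows that do not move let the fingers close. It gives the time, the measured TCP pose, the force, the opening and the grip force at its end, in the units of the state.
- r.sense(): the state, without advancing time (a new reading comes with each control period).
- imaging.capture(name): name is "scene" or "side" or "wrist"; returns a dict with "frame" (384x512x3 uint8, blue, green, red), "intrinsics" (3x3 intrinsics, pixels), "eye" and "orientation" of the camera in the world. Camera axes: x right, y down, z forward; pixel columns grow to the right and rows downward; lengths in m; the calibration is good to about 2 mm. The wrist camera is an equidistant fisheye: a pixel r from the principal point sees the ray r / f radians off the axis. A picture is of the moment at which its call begins. There is no depth.
- r.finish_job(): hands the job in; it is judged then, once.
Trained networks look in a picture, given as the dict that the camera call returned (one of the last four; its "shot" number tells which), for a name from the list of things; names that differ only in an ending like _2 or _b are one class to them, and where a whole thing is asked for, a point or a joint stands for the part that bears it (a point fixed in the world has none). Each returns a list of dicts, best first, with "confidence" (0 to 1); they miss things now and then, are a little off and sometimes report something else, mostly with a low value. They report only what shows in the picture. A call takes as long as a camera call. They do not tell look-alikes from the thing itself.
- models.cut_out(picture, target): "region" (384x512 bool, what is visible of it) and "extent" ([left, top, width, height] as shares, 0 to 1, of the picture: columns of its width, rows of its height, round what is visible of it).
- models.place_of(picture, target): "at" ([column, row] as shares, 0 to 1, of the picture: columns of its width, rows of its height: a listed point, or the origin of a listed thing).
The state is a dict: "time_s": time; "joints": joint angles; "joint_velocities": joint speeds; "effort": joint torques, N m; "tcp_pos": TCP position; "ee_rot": TCP orientation; "wrist_force": force on the tool from outside, world axes, zero at the start; "moment": the same for the moment, N m; "gripper_width": opening from 0.0 (shut) to 1.0 (fully open); "gripper_force": force on a finger pad.
Only numpy, scipy, OpenCV 4.12 (cv2) and the standard library are available. Lean on these libraries where they do the work, as an engineer would, in place of code of your own. Each camera call takes 0.05 s, during which the arm holds its last target. There are 200 camera calls.

TASK

Push the forked bar of the bench turntable round until its fork stands squarely in front of the sliding bolt, then push the bolt's upright post inwards until the bolt is fully home between the two prongs. Use fingertip pushes only: do not lift or shift the bronze casting that stands on the turntable, and leave the other things on the bench where they are.

Things in the scene. Friction and masses are not known exactly. Their poses are not given: they have to be found in the camera images.
- turntable (a joint): angle (rad) of the steel turntable about its vertical axis, counterclockwise positive seen from above; at 0 the forked bar points along world +x, so the value is the bar's world heading; end stops at -3.1 and 3.1. It turns stiffly (about 0.25 N m of friction, some 2 N at the bar) and stays where it is left.
- bolt (a joint): travel (m) of the flat steel sliding bolt: 0 drawn back, 0.035 fully home (end stop). It slides straight towards the turntable's axis against about 2 N of friction and stays where it is left. It is 16 mm wide and 14 mm thick, 47.5 mm above the bench, in a grey guide block on the bracket.
- axis (a point): point on the turntable's vertical axis, at the disc's top face, 55 mm above the bench. Disc: 160 mm across, its underside 40 mm above the bench. Three bars stick out of its rim 120 degrees apart, 14 mm thick: two plain round ones that end 137 mm from the axis, and the longer forked one.
- fork (a point): middle of the mouth between the fork's two prongs, on the forked bar, 175 mm from the axis and 47.5 mm above the bench. The prongs are 10 mm wide with 40 mm clear between them (60 mm over all) and end 192 mm from the axis; the crosspiece that carries them is 60 mm wide and starts 154 mm from the axis.
- stem (a point): point in the middle of the forked bar's plain stem, 118 mm from the axis and 47.5 mm above the bench. The stem is 14 mm wide and 14 mm thick and is bare from the disc's rim (80 mm from the axis) to the crosspiece (154 mm). Below it is open down to the bench, except over the bracket's flat strap (8 mm high, 40 mm wide).
- nose (a point): centre of the bolt's inner end, 47.5 mm above the bench: 200 mm from the axis when drawn back, 165 mm when home.
- post (a point): centre of the top of the bolt's upright round steel post, 98 mm above the bench: 253 mm from the axis when drawn back, 218 mm when home. The post is 16 mm in diameter and stands free above the guide block, which reaches from 210 to 285 mm from the axis, is 50 mm wide and 58 mm high (61 mm over its screw heads); the bolt between is lower.
- bracket: the index bracket fixed to the bench: a flat steel strap with the grey guide block at its outer end. Origin on the bench under the turntable's axis; its x axis points outwards along the bolt, z up.
- casting: bronze finial casting, about 0.7 kg, 64 mm across and 96 mm tall, standing loose near the middle of the turntable; origin at the centre of its underside; z up. It rides round with the turntable.
- tin: bystander: metal tin, 68 mm across, 55 mm tall; origin at its underside's centre
- cone: bystander: small turned bronze piece, 60 mm across, 50 mm tall; origin at its underside's centre
- block: bystander: wooden block 70 x 45 x 35 mm; origin at its underside's centre
- spanner: bystander: steel spanner lying flat along its x axis
- hammer: bystander: hammer lying flat along its x axis
- brush: bystander: brush lying flat along its x axis
- cup: bystander: white cup, 72 mm across, 85 mm tall; origin at its underside's centre
Not all that is in view belongs to the job. Leave any blue look-alike of the bracket alone.

How it is judged (in metres and radians):
On the way, in this order (a step that is already met when the one before it is completed fails the run):
1. the fork stands at rest in front of the bolt, which is still drawn back (not (y of fork in the frame of bracket below -0.012 m or y of fork in the frame of bracket above 0.012 m or x of fork in the frame of bracket below 0 m) and value of joint bolt below 0.009 m and velocity of joint turntable between -0.05 and 0.05 rad/s), for 0.2 s.
2. the bolt is pushed home between the prongs (not (y of fork in the frame of bracket below -0.012 m or y of fork in the frame of bracket above 0.012 m or x of fork in the frame of bracket below 0 m) and value of joint bolt above 0.031 m), for 0.2 s.
At the end, for the whole second after the job is handed in: The fork's middle lies within 12 mm sideways of the bolt's centre line (so the bolt is clear of both prongs), the bolt is within 4 mm of fully home, and the casting stands upright on the turntable within 30 mm of its axis, all at rest (all of step 2 and horizontal distance between casting and axis below 0.03 m and angle between casting's own z axis and vertical below 0.15 rad and linear speed of casting below 0.02 m/s and velocity of joint turntable between -0.03 and 0.03 rad/s); the robot touches nothing.
It fails at once if the bolt is pushed in more than 12 mm while the fork does not face it (14 mm sideways) (value of joint bolt above 0.012 m and (y of fork in the frame of bracket below -0.014 m or y of fork in the frame of bracket above 0.014 m or x of fork in the frame of bracket below 0 m)).
It fails at once if the casting is lifted (15 mm), tipped or shifted more than 30 mm off the axis (z of casting in the frame of axis above 0.015 m or angle between casting's own z axis and vertical above 0.35 rad or horizontal distance between casting and axis above 0.03 m).
It fails at once if a bystander is moved more than 30 mm (distance of any of tin, cone, block, spanner, hammer, brush, cup from where it was at the start of the episode above 0.03 m).
It also fails if it takes over 58 s, if anything falls off the work surface, if the arm or the gripper's body presses on something with over 40 N, if the wrist force passes 120 N, or if a joint passes its speed limit or range.

## Working session

There is one attempt and no reset: what is moved stays moved. The work goes in short steps, Python scripts to look and compute and a tool call to move; the robot and the scene stay as the last step left them, time stands still between calls to the robot, and variables do not carry over. Pictures are saved under pics/ and viewed, at most 10 in all, crops included, and the job is handed in when it is done.

Besides the shell and the picture viewer there is one more tool, called after "Request:" in YAML: its name, and indented under it one key for each argument. apply_moves: Moves the arm, as the interface text tells. Its arguments: {"type":"object","properties":{"moves":{"type":"array"},"hand":{"type":"number"}},"required":["moves"]}

```bash
mkdir -p pics
cat > h.py <<'E'
import numpy as np, cv2
from station import r, imaging, models
def ray(p,at):
    u=np.array([at[0]*512,at[1]*384]);K=np.array(p["intrinsics"]);R=np.array(p["orientation"])
    d=np.array([(u[0]-K[0,2])/K[0,0],(u[1]-K[1,2])/K[1,1],1.0]);d=R@d
    return np.array(p["eye"]),d/np.linalg.norm(d)
def atz(p,at,z):
    e,d=ray(p,at);return e+d*(z-e[2])/d[2]
def tri(rs):
    A=sum(np.eye(3)-np.outer(d,d) for e,d in rs);b=sum((np.eye(3)-np.outer(d,d))@e for e,d in rs)
    return np.linalg.solve(A,b)
E
cat > m.py <<'E'
from h import *
P={n:imaging.capture(n) for n in("scene","side")}
Z=dict(axis=.055,fork=.0475,stem=.0475,nose=.0475,post=.098,bracket=0,casting=.055,tin=0,cone=0,block=0,spanner=0,hammer=0,brush=0,cup=0)
for t in Z:
    for n in P:
        for o in models.place_of(P[n],t)[:3]:
            a=o["at"];print(t,n,round(o["confidence"],2),np.round([a[0]*512,a[1]*384]),atz(P[n],a,Z[t]).round(3))
cv2.imwrite("pics/a.png",np.vstack([P["scene"]["frame"]]));cv2.imwrite("pics/b.png",P["side"]["frame"])
E
python3 m.py
```

```text
axis scene 0.92 [268. 195.] [ 0.56  -0.015  0.055]
axis side 0.87 [272. 197.] [ 0.557 -0.02   0.055]
fork scene 0.95 [319. 228.] [ 0.734 -0.009  0.047]
fork side 0.87 [323. 184.] [ 0.743 -0.009  0.047]
stem scene 0.64 [298. 218.] [ 0.674 -0.019  0.047]
stem side 0.91 [306. 189.] [ 0.679 -0.014  0.047]
stem side 0.31 [351. 234.] [ 0.682 -0.248  0.047]
nose scene 0.69 [257. 277.] [ 0.751 -0.224  0.047]
nose scene 0.49 [316. 173.] [0.566 0.176 0.047]
nose scene 0.45 [147. 174.] [ 0.239 -0.199  0.047]
nose side 0.61 [197. 270.] [ 0.26  -0.214  0.047]
nose side 0.49 [276. 152.] [0.697 0.227 0.047]
nose side 0.43 [244. 168.] [0.553 0.176 0.047]
post scene 0.56 [157. 157.] [ 0.255 -0.164  0.098]
post scene 0.42 [327. 148.] [0.543 0.245 0.098]
post side 0.71 [239. 146.] [0.557 0.232 0.098]
post side 0.66 [182. 243.] [ 0.243 -0.161  0.098]
casting scene 0.76 [268. 199.] [ 0.573 -0.025  0.055]
casting side 0.81 [274. 198.] [ 0.562 -0.026  0.055]
tin scene 0.57 [180. 225.] [ 0.45  -0.224  0.   ]
tin scene 0.41 [266. 192.] [0.49  0.045 0.   ]
tin side 0.9 [266. 270.] [ 0.436 -0.237  0.   ]
cone scene 0.67 [350. 236.] [0.774 0.071 0.   ]
cone side 0.51 [315. 178.] [0.779 0.09  0.   ]
block scene 0.88 [256. 277.] [ 0.717 -0.197  0.   ]
block scene 0.65 [179. 222.] [ 0.438 -0.221  0.   ]
block scene 0.57 [385. 198.] [0.741 0.284 0.   ]
block side 0.65 [347. 237.] [ 0.704 -0.212  0.   ]
spanner scene 0.86 [386. 197.] [0.743 0.287 0.   ]
spanner scene 0.63 [327. 150.] [0.445 0.382 0.   ]
spanner side 0.6 [277. 153.] [0.74  0.297 0.   ]
hammer scene 0.82 [313. 146.] [0.389 0.37  0.   ]
hammer side 0.55 [181. 164.] [0.388 0.357 0.   ]
hammer side 0.43 [312. 319.] [ 0.464 -0.423  0.   ]
brush scene 0.69 [110. 262.] [ 0.453 -0.418  0.   ]
brush side 0.93 [309. 319.] [ 0.456 -0.419  0.   ]
brush side 0.6 [379. 302.] [ 0.636 -0.445 -0.   ]
cup scene 0.82 [140. 316.] [ 0.639 -0.439  0.   ]
cup side 0.62 [377. 299.] [ 0.638 -0.435  0.   ]
```

View pics/a.png

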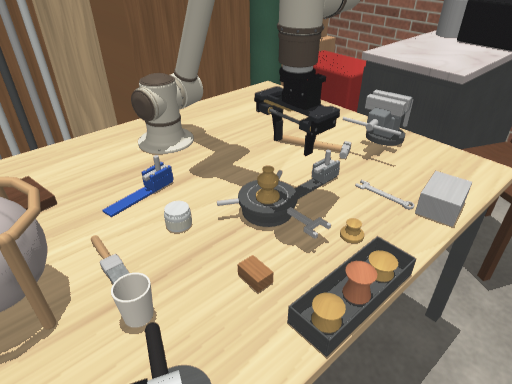

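View pics/b.png

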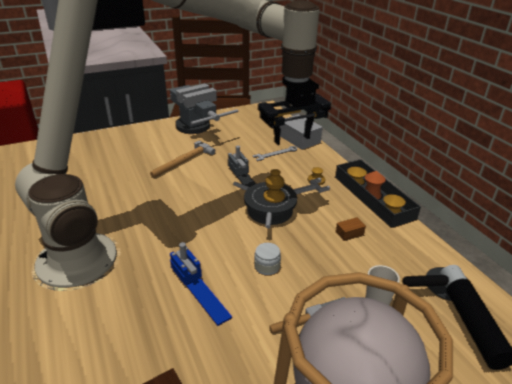

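The scene view shows the turntable at (268,200) with its fork at (319,228) pointing roughly along +x. The grey bracket with its post is at (325,168). Things that could be mistaken for the bracket:
- **Blue look-alike:** at (155,178) in the scene view and (185,262) in the side view. I leave it alone.
- **Grey vise:** at (385,120). It has no sliding bolt.

I choose the grey bracket, whose strap runs under the turntable, and check it in one crop.

```bash
cat >> h.py <<'E'
def wray(p,at):
    K=np.array(p["intrinsics"]);a=(at[0]*512-K[0,2])/K[0,0];b=(at[1]*384-K[1,2])/K[1,1]
    t=np.hypot(a,b);s=np.sin(t)/t if t>1e-9 else 1
    return np.array(p["eye"]),np.array(p["orientation"])@np.array([a*s,b*s,np.cos(t)])
E
python3 - <<'E'
from h import *
S=imaging.capture("scene");D=imaging.capture("side");W=imaging.capture("wrist")
def near(p,t,c,z,f=ray):
    best=None
    for o in models.place_of(p,t):
        e,d=f(p,o["at"]);x=e+d*(z-e[2])/d[2]
        if np.hypot(*(x[:2]-c))<.06 : return (e,d),x,o["confidence"]
C=dict(axis=(.56,-.015,.055),fork=(.735,-.01,.0475),stem=(.676,-.015,.0475),nose=(.56,.176,.0475),post=(.55,.24,.098),casting=(.56,-.015,.055),cone=(.776,.08,0),tin=(.44,-.23,0))
for t,c in C.items():
    q=[near(p,t,c[:2],c[2],f) for p,f in((S,ray),(D,ray),(W,wray))]
    print(t,[None if a is None else (a[1].round(3).tolist(),round(a[2],2)) for a in q])
    rs=[a[0] for a in q if a]
    if len(rs)>1: print("   tri",tri(rs).round(4))
s=r.sense();print(s["tcp_pos"],np.round(s["ee_rot"],3),s["time_s"],W["eye"])
a=cv2.resize(S["frame"][130:250,210:370],(480,360),interpolation=cv2.INTER_CUBIC)
cv2.imwrite("pics/c.png",a);cv2.imwrite("pics/w.png",W["frame"])
E
```

```text
axis [([0.564, -0.023, 0.055], 0.64), ([0.555, -0.009, 0.055], 0.69), None]
   tri [ 0.5559 -0.0123  0.0511]
fork [([0.731, -0.009, 0.047], 0.85), ([0.741, -0.009, 0.047], 0.81), ([0.734, -0.015, 0.047], 0.69)]
   tri [ 0.7345 -0.0155  0.0533]
stem [([0.682, -0.018, 0.047], 0.9), ([0.68, -0.015, 0.047], 0.58), ([0.673, -0.013, 0.047], 0.8)]
   tri [ 0.6778 -0.0131  0.0445]
nose [([0.565, 0.177, 0.047], 0.72), ([0.56, 0.185, 0.047], 0.67), None]
   tri [0.5604 0.1833 0.0457]
post [([0.55, 0.236, 0.098], 0.54), ([0.555, 0.246, 0.098], 0.58), None]
   tri [0.5513 0.2349 0.1016]
casting [([0.561, -0.022, 0.055], 0.76), ([0.572, -0.006, 0.055], 0.68), ([0.567, -0.019, 0.055], 0.94)]
   tri [ 0.5664 -0.0216  0.0618]
cone [([0.775, 0.062, 0.0], 0.97), ([0.779, 0.092, 0.0], 0.67), ([0.777, 0.081, 0.0], 0.93)]
   tri [0.7729 0.0761 0.002 ]
tin [([0.448, -0.227, 0.0], 0.64), ([0.443, -0.231, -0.0], 0.59), ([0.445, -0.226, -0.0], 0.87)]
   tri [ 0.4446 -0.2268 -0.0032]
[6.24988712e-01 4.43438728e-05 2.22557667e-01] [[ 0. -1.  0.]
 [-1. -0.  0.]
 [-0. -0. -1.]] 2.85 [ 0.62470957 -0.07137371  0.38354211]
```

View pics/c.png

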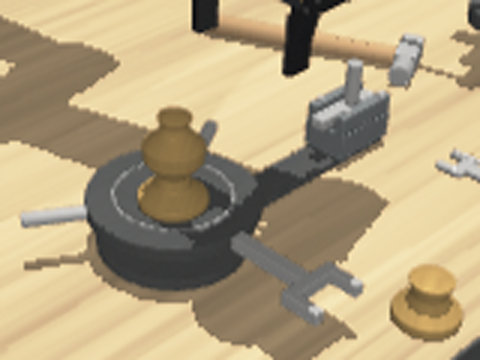

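View pics/w.png

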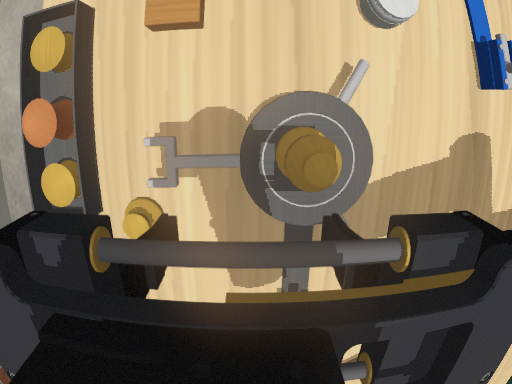

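The crop confirms it: the grey guide block with its upright post is at crop (348,110), and its strap runs to the turntable. The fork heading is about 0°. In the wrist view the disc is centred at (306,158), with the fork to the left at (160,160) and the casting centred. I'll turn the tool 90°, move over the stem, straddle it and push counterclockwise.

Request:
apply_moves:
  moves:
    - [[0.007,-0.032,0],0]
    - [[0.007,-0.032,0],0]
    - [[0,0,0],7.1]
    - [[0,0,0],7.1]
    - [[0,0,0],7.1]
  hand: 0.036

```text
time_s: 3.27
tcp_pos: [0.6894, -0.0142, 0.2215]
ee_rot: [[-0.369, -0.929, -0.001], [-0.929, 0.369, -0.0], [0.001, 0.001, -1.0]]
wrist_force: [-0.9, -0.1, -0.1]
gripper_width: 0.707
gripper_force: 0.0
```

Request:
apply_moves:
  moves:
    - [[0,0,0],7.1]
    - [[0,0,0],7.1]
    - [[0,0,0],7.1]
    - [[0,0,0],7.1]
    - [[0,0,0],7.1]

```text
time_s: 3.68
tcp_pos: [0.689, -0.014, 0.2224]
ee_rot: [[-0.84, -0.542, -0.0], [-0.542, 0.84, -0.0], [0.0, 0.0, -1.0]]
wrist_force: [-0.1, -0.0, 0.8]
gripper_width: 0.426
gripper_force: 0.0
```

Request:
apply_moves:
  moves:
    - [[0,0,0.02],7.1]
    - [[0,0,0.02],7.1]
    - [[0,0,0.02],7.1]
    - [[0,0,0.02],7.1]
    - [[0,0,0],4.8]

```text
time_s: 4.1
tcp_pos: [0.6861, -0.014, 0.1372]
ee_rot: [[-1.0, 0.006, -0.009], [0.006, 1.0, -0.0], [0.009, -0.0, -1.0]]
wrist_force: [-1.3, 0.6, -1.3]
gripper_width: 0.412
gripper_force: 0.0
```

Run:
```python
from h import *
W=imaging.capture("wrist")
for t,z in dict(axis=.055,fork=.0475,stem=.0475,nose=.0475,post=.098).items():
    for o in models.place_of(W,t)[:2]:
        e,d=wray(W,o["at"]);print(t,round(o["confidence"],2),(e+d*(z-e[2])/d[2]).round(4))
s=r.sense();print(s["tcp_pos"],np.round(s["ee_rot"],3).tolist(),s["time_s"],s["gripper_width"],s["joints"])
```

```text
fork 0.85 [ 0.7325 -0.0123  0.0475]
stem 0.92 [ 0.6748 -0.01    0.0475]
stem 0.27 [0.711  0.2431 0.0475]
nose 0.91 [0.5552 0.1849 0.0475]
[ 0.68963917 -0.01387264  0.14367003] [[-1.0, -0.002, 0.002], [-0.002, 1.0, 0.0], [-0.002, 0.0, -1.0]] 4.4 0.4115784273994605 [ 1.22486328e+01  3.14707989e+01  4.34615285e+00  1.40472493e-02
 -6.27526461e+01 -1.02159615e+02]
```

Request:
apply_moves:
  moves:
    - [[0,0.002,0.03],0]
    - [[0,0,0.03],0]
    - [[0,0,0.022],0]
    - [[0,0,0.012],0]
    - [[0,0,0.008],0]

```text
time_s: 4.82
tcp_pos: [0.6886, -0.0121, 0.0394]
ee_rot: [[-1.0, -0.001, -0.001], [-0.001, 1.0, -0.0], [0.001, -0.0, -1.0]]
wrist_force: [-0.1, 0.4, -0.2]
gripper_width: 0.415
gripper_force: 0.0
```

Request:
apply_moves:
  moves:
    - [[0,0.004,0],0]
    - [[0,0.005,0],-4.5]
    - [[0.0002,0.006,0],-2.5]
    - [[0.0002,0.007,0],-3]
    - [[0.0003,0.008,0],-3.5]

```text
time_s: 5.23
tcp_pos: [0.687, 0.0176, 0.0425]
ee_rot: [[-0.972, -0.236, 0.003], [-0.236, 0.972, -0.0], [-0.003, -0.001, -1.0]]
wrist_force: [1.6, -3.2, -1.2]
gripper_width: 0.412
gripper_force: 1.3
```

Request:
apply_moves:
  moves:
    - [[0.0005,0.0115,0],-5]
    - [[0.0005,0.0115,0],-5]
    - [[0.0005,0.0115,0],-5]
    - [[0.0005,0.0115,0],-5]
    - [[0.0005,0.0115,0],-5]

```text
time_s: 5.65
tcp_pos: [0.6621, 0.0695, 0.0425]
ee_rot: [[-0.78, -0.626, 0.004], [-0.626, 0.78, 0.0], [-0.003, -0.002, -1.0]]
wrist_force: [1.0, -2.5, -2.5]
gripper_width: 0.413
gripper_force: 1.4
```

Request:
apply_moves:
  moves:
    - [[0.0005,0.0115,0],-5]
    - [[0.0005,0.0115,0],-5]
    - [[0.0005,0.0115,0],-5]
    - [[0.0005,0.0115,0],-5]
    - [[0.0005,0.0115,0],-5]

```text
time_s: 6.07
tcp_pos: [0.6179, 0.1059, 0.0427]
ee_rot: [[-0.441, -0.897, 0.005], [-0.897, 0.441, 0.001], [-0.003, -0.004, -1.0]]
wrist_force: [2.3, -2.5, -2.3]
gripper_width: 0.408
gripper_force: 1.4
```

Request:
apply_moves:
  moves:
    - [[0.0005,0.0115,0],-5]
    - [[0.0005,0.0115,0],-5]
    - [[0.0004,0.009,0],-4]
    - [[0.0003,0.007,0],-3]
    - [[0,0.002,0],-1]

```text
time_s: 6.48
tcp_pos: [0.5786, 0.1185, 0.043]
ee_rot: [[-0.145, -0.989, 0.005], [-0.989, 0.145, 0.002], [-0.003, -0.005, -1.0]]
wrist_force: [1.9, 0.3, -0.3]
gripper_width: 0.413
gripper_force: 1.0
```

```bash
cat > look.py <<'E'
from h import *
import sys
P=[(n,imaging.capture(n)) for n in("scene","side","wrist")]
for t,z in dict(axis=.055,fork=.0475,stem=.0475,nose=.0475,post=.098,casting=.055).items():
  rs=[]
  for n,p in P:
    f=wray if n=="wrist" else ray
    for o in models.place_of(p,t)[:3]:
        e,d=f(p,o["at"]);x=(e+d*(z-e[2])/d[2])
        if x[0]>.4 and o["confidence"]>.3: print(t,n,round(o["confidence"],2),x.round(4)[:2],np.round([o["at"][0]*512,o["at"][1]*384])); rs.append((e,d)); break
  if len(rs)>1: print("  tri",tri(rs).round(4))
for n,p in P: cv2.imwrite(f"pics/{sys.argv[1]}_{n}.png",p["frame"])
s=r.sense();print(s["tcp_pos"],np.round(s["ee_rot"],3).tolist(),s["time_s"],s["wrist_force"])
E
python3 look.py d
```

```text
axis scene 0.62 [ 0.5617 -0.0078] [270. 194.]
axis side 0.83 [ 0.5563 -0.0064] [269. 195.]
  tri [ 0.558  -0.0038  0.052 ]
fork scene 0.82 [0.6003 0.1493] [319. 181.]
fork side 0.94 [0.6115 0.1493] [264. 168.]
fork wrist 0.97 [0.5981 0.1553] [227. 292.]
  tri [0.6028 0.1469 0.0517]
stem scene 0.88 [0.5899 0.0939] [303. 187.]
stem side 0.64 [0.5899 0.1129] [262. 175.]
stem wrist 0.83 [0.5837 0.1006] [235. 209.]
  tri [0.5853 0.1008 0.0487]
nose side 0.41 [0.5542 0.1859] [243. 166.]
casting side 0.71 [0.5597 0.002 ] [269. 193.]
casting wrist 0.91 [ 0.5664 -0.0056] [236.   7.]
  tri [ 0.5623 -0.0027  0.0579]
[0.57723949 0.11729078 0.04056343] [[-0.148, -0.989, 0.0], [-0.989, 0.148, 0.0], [-0.0, -0.0, -1.0]] 7.5333 [ 1.25089027 -0.21963173  1.67976172]
```

View pics/d_wrist.png

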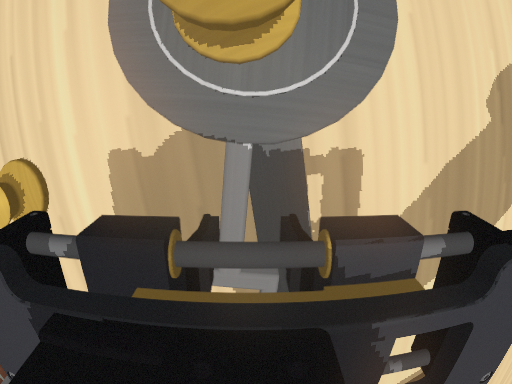

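The wrist view shows the stem at (237,190) running down to the crosspiece at (247,275), with the dark strap just to its right. The fork is still about 14° short. I'll push on slowly.

Request:
apply_moves:
  moves:
    - [[0.0003,0.009,0],-4]
    - [[0.0003,0.008,0],-3.5]
    - [[0.0003,0.007,0],-3]
    - [[0,0.0046,0],-2]
    - [[0,0.0023,0],-1]

```text
time_s: 7.95
tcp_pos: [0.5457, 0.1182, 0.0405]
ee_rot: [[0.089, -0.996, -0.0], [-0.996, -0.089, 0.0], [-0.0, 0.0, -1.0]]
wrist_force: [1.9, 0.4, 0.2]
gripper_width: 0.41
gripper_force: 1.0
```

Request:
apply_moves:
  moves:
    - [[0,0,0],0]
    - [[0,-0.008,0],0]
    - [[0,0,-0.03],0]
    - [[0,0,-0.04],0]
    - [[0,0,-0.04],0]

```text
time_s: 8.37
tcp_pos: [0.5533, 0.1179, 0.1502]
ee_rot: [[0.086, -0.996, -0.005], [-0.996, -0.086, -0.003], [0.002, 0.006, -1.0]]
wrist_force: [-0.1, -0.0, -0.7]
gripper_width: 0.417
gripper_force: 0.0
```

Request:
apply_moves:
  moves:
    - [[0.02,0,-0.03],0]
    - [[0.03,0,-0.03],0]
    - [[0.03,0,0],0]
    - [[0.03,0,0],0]
    - [[0,0,0],0]
  hand: 0

```text
time_s: 8.78
tcp_pos: [0.5635, 0.0057, 0.2102]
ee_rot: [[0.082, -0.997, -0.002], [-0.997, -0.082, -0.001], [0.001, 0.002, -1.0]]
wrist_force: [0.4, 0.8, 0.2]
gripper_width: 0.124
gripper_force: 0.0
```

```bash
python3 look.py e
```

```text
axis scene 0.94 [ 0.5585 -0.0106] [268. 194.]
axis side 0.64 [5.636e-01 3.000e-04] [271. 193.]
  tri [ 0.5596 -0.01    0.059 ]
fork scene 0.72 [0.5579 0.1618] [311. 174.]
fork side 0.72 [0.5676 0.163 ] [250. 169.]
  tri [0.5637 0.1544 0.0533]
stem scene 0.66 [0.5069 0.3011] [327. 152.]
stem side 0.67 [0.5666 0.1064] [257. 177.]
stem wrist 0.89 [0.5513 0.1052] [253. 252.]
  tri [0.572  0.1245 0.0829]
nose scene 0.7 [0.8027 0.0229] [350. 236.]
nose side 0.42 [0.5521 0.1759] [244. 168.]
  tri [ 0.6472  0.3109 -0.1302]
post scene 0.73 [0.5488 0.242 ] [328. 149.]
post side 0.59 [0.5485 0.2326] [236. 147.]
  tri [0.5504 0.2387 0.0972]
casting scene 0.78 [ 0.5614 -0.0033] [271. 194.]
casting side 0.57 [0.5665 0.0042] [271. 192.]
casting wrist 0.93 [ 0.5659 -0.0018] [248. 165.]
  tri [ 0.5642 -0.0032  0.0584]
[0.56382045 0.00966585 0.21004393] [[0.087, -0.996, 0.0], [-0.996, -0.087, 0.0], [-0.0, -0.0, -1.0]] 9.8333 [-0.33234564 -0.20397188  0.25677685]
```

View pics/e_wrist.png

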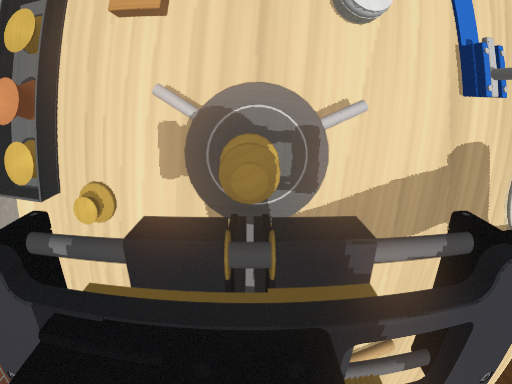

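The gripper hides the fork from here; the casting at (248,165) still stands near the middle of the disc. I'll back outwards so the wrist camera looks at the fork and bolt directly.

Request:
apply_moves:
  moves:
    - [[-0.035,0,-0.01],0]
    - [[-0.04,0,-0.01],0]
    - [[-0.04,0,-0.01],0]
    - [[-0.04,0,0],0]
    - [[-0.04,0,0],0]

```text
time_s: 10.25
tcp_pos: [0.5468, 0.2058, 0.2412]
ee_rot: [[0.087, -0.996, 0.002], [-0.996, -0.087, 0.001], [-0.001, -0.002, -1.0]]
wrist_force: [0.3, 0.2, 0.8]
gripper_width: 0.003
gripper_force: 0.0
```

Request:
apply_moves:
  moves:
    - [[-0.03,0,0],0]
    - [[0,0,0],0]

```text
time_s: 10.42
tcp_pos: [0.5438, 0.2388, 0.2396]
ee_rot: [[0.092, -0.996, 0.001], [-0.996, -0.092, 0.001], [-0.001, -0.001, -1.0]]
wrist_force: [-0.1, -0.9, -0.3]
gripper_width: 0.004
gripper_force: 0.0
```

```bash
python3 look.py f
```

```text
axis scene 0.57 [ 0.5505 -0.0112] [266. 193.]
axis side 0.6 [ 0.5571 -0.0141] [271. 196.]
  tri [ 0.5553 -0.0165  0.0586]
fork scene 0.64 [0.5568 0.1565] [309. 174.]
fork side 0.68 [0.5661 0.1734] [248. 167.]
fork wrist 0.68 [0.5564 0.1606] [244. 105.]
  tri [0.5581 0.1588 0.0522]
stem scene 0.76 [0.5567 0.1007] [296. 181.]
stem side 0.77 [0.5562 0.1092] [253. 177.]
stem wrist 0.56 [0.5529 0.104 ] [252.  59.]
  tri [0.5541 0.1042 0.0478]
nose scene 0.54 [0.5555 0.1818] [315. 171.]
nose side 0.52 [0.554  0.1757] [244. 168.]
nose wrist 0.73 [0.5574 0.1797] [242. 121.]
  tri [0.5564 0.18   0.0466]
post scene 0.61 [0.5483 0.2338] [326. 150.]
post side 0.65 [0.5509 0.246 ] [235. 145.]
post wrist 0.77 [0.5519 0.2389] [241. 180.]
  tri [0.5492 0.2373 0.0999]
casting scene 0.73 [ 0.5602 -0.01  ] [269. 194.]
casting side 0.95 [ 0.561  -0.0021] [270. 193.]
casting wrist 0.54 [0.5567 0.1613] [244. 106.]
  tri [0.5538 0.0901 0.0012]
[0.54417833 0.23391193 0.23997763] [[0.087, -0.996, -0.0], [-0.996, -0.087, -0.0], [0.0, 0.0, -1.0]] 11.4667 [-0.37289606  0.60336436  0.09888562]
```

View pics/f_wrist.png

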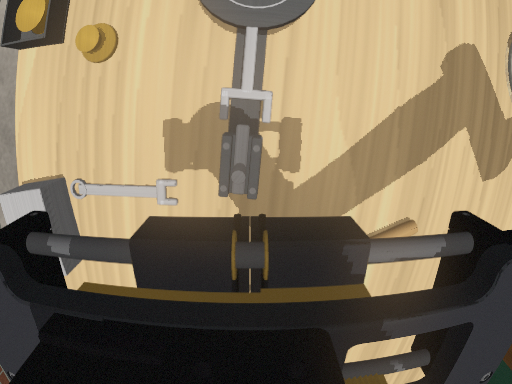

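The fork now faces the bolt. The prongs are at about (224,105) and (268,105), and the bolt nose at about (242,122) lies between them, about 3 px (3 mm) off. One enlarged crop will confirm it.

```bash
python3 -c "
import cv2
a=cv2.imread('pics/f_wrist.png')[75:210,190:300]
cv2.imwrite('pics/g.png',cv2.resize(a,None,fx=4,fy=4,interpolation=cv2.INTER_CUBIC))"
```

```text
(no output)
```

View pics/g.png

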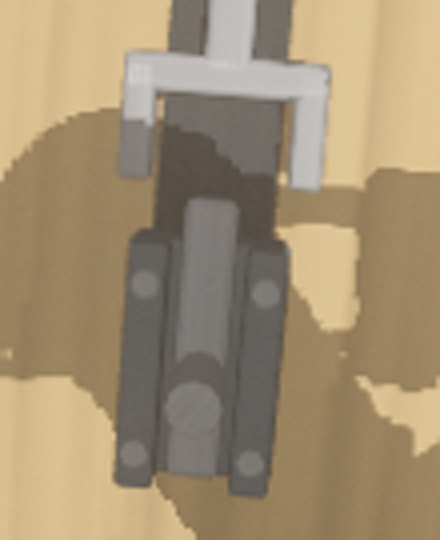

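The crop shows the mid-point of the prong ends at (220,181) against the bolt's centre line at about (213,181). That is about 2 mm off, well inside the ±12 mm. Next I go behind the post and down, with the fingers shut.

Request:
apply_moves:
  moves:
    - [[0,0,0],3.2]
    - [[-0.028,-0.003,0],0]
    - [[-0.028,-0.0035,0.02],0]
    - [[0,0,0.04],0]
    - [[0,0,0.03],0]

```text
time_s: 11.88
tcp_pos: [0.5485, 0.2915, 0.1483]
ee_rot: [[0.033, -0.999, -0.0], [-0.999, -0.033, 0.001], [-0.001, -0.0, -1.0]]
wrist_force: [0.5, 0.1, -2.2]
gripper_width: 0.008
gripper_force: 0.0
```

Run:
```python
from h import *
s=r.sense();print(s["tcp_pos"],np.round(s["ee_rot"],3).tolist(),s["time_s"],s["wrist_force"])
```

```text
[0.54852465 0.29153924 0.14832745] [[0.033, -0.999, -0.0], [-0.999, -0.033, 0.001], [-0.001, -0.0, -1.0]] 11.8833 [ 0.47857597  0.05597293 -2.19610469]
```

Commanded z is 0.150, so I go down 0.08 to 0.070. Then the push runs along tool x in small rows.

Request:
apply_moves:
  moves:
    - [[0,0,0.03],0]
    - [[0,0,0.03],0]
    - [[0,0,0.015],0]
    - [[0,0,0.005],0]
    - [[0.01,0,0],0]

```text
time_s: 12.3
tcp_pos: [0.549, 0.2807, 0.0686]
ee_rot: [[0.033, -0.999, -0.001], [-0.999, -0.033, -0.001], [0.001, 0.001, -1.0]]
wrist_force: [-0.7, -0.2, 1.6]
gripper_width: 0.005
gripper_force: 0.0
```

Request:
apply_moves:
  moves:
    - [[0.01,0,0],0]
    - [[0.008,0,0],0]
    - [[0.006,0,0],0]
    - [[0.006,0,0],0]
    - [[0.006,0,0],0]

```text
time_s: 12.72
tcp_pos: [0.5512, 0.2442, 0.0715]
ee_rot: [[0.031, -1.0, 0.003], [-1.0, -0.031, 0.002], [-0.002, -0.003, -1.0]]
wrist_force: [-1.4, 2.1, 1.7]
gripper_width: 0.005
gripper_force: 1.1
```

Request:
apply_moves:
  moves:
    - [[0.006,0,0],0]
    - [[0.006,0,0],0]
    - [[0.004,0,0],0]
    - [[0.003,0,0],0]
    - [[0,0,0],0]

```text
time_s: 13.13
tcp_pos: [0.5511, 0.2244, 0.0701]
ee_rot: [[0.031, -1.0, 0.0], [-1.0, -0.031, -0.0], [0.0, -0.0, -1.0]]
wrist_force: [-0.1, 1.2, 0.4]
gripper_width: 0.005
gripper_force: 0.3
```

Request:
apply_moves:
  moves:
    - [[0.002,0,0],0]
    - [[0.002,0,0],0]
    - [[0.002,0,0],0]

```text
time_s: 13.38
tcp_pos: [0.5514, 0.2235, 0.0701]
ee_rot: [[0.031, -1.0, 0.003], [-0.999, -0.031, 0.008], [-0.007, -0.003, -1.0]]
wrist_force: [-6.7, 19.1, 0.7]
gripper_width: 0.001
gripper_force: 9.6
```

The force rose to 19 N with no further motion, so the bolt is at its end stop. I back off, lift and check.

Request:
apply_moves:
  moves:
    - [[-0.015,0,0],0]
    - [[-0.02,0,0],0]
    - [[0,0,-0.04],0]
    - [[0,0,-0.04],0]
    - [[0,0,-0.04],0]

```text
time_s: 13.8
tcp_pos: [0.5489, 0.2535, 0.1898]
ee_rot: [[0.032, -0.999, -0.004], [-0.999, -0.032, -0.004], [0.004, 0.004, -1.0]]
wrist_force: [0.3, 0.9, 0.4]
gripper_width: 0.006
gripper_force: 0.0
```

Request:
apply_moves:
  moves:
    - [[0,0,-0.04],0]
    - [[-0.01,0,0],0]
    - [[0,0,0],0]
    - [[0,0,0],0]

```text
time_s: 14.13
tcp_pos: [0.5488, 0.2638, 0.2289]
ee_rot: [[0.032, -0.999, -0.003], [-0.999, -0.032, -0.002], [0.001, 0.003, -1.0]]
wrist_force: [-0.4, 1.1, -0.9]
gripper_width: 0.009
gripper_force: 0.0
```

```bash
python3 look.py k; python3 -c "
import cv2
a=cv2.imread('pics/k_wrist.png')[0:220,150:350]
cv2.imwrite('pics/k.png',cv2.resize(a,None,fx=2.5,fy=2.5,interpolation=cv2.INTER_CUBIC))"
```

```text
axis scene 0.74 [ 0.5565 -0.0191] [266. 195.]
axis side 0.72 [ 0.5585 -0.0032] [270. 194.]
  tri [ 0.5548 -0.0148  0.0577]
fork scene 0.58 [0.5626 0.1569] [311. 175.]
fork side 0.71 [0.5577 0.1749] [246. 168.]
fork wrist 0.66 [0.557  0.1602] [244.  81.]
  tri [0.5568 0.1627 0.0487]
stem side 0.64 [0.5539 0.0955] [255. 180.]
stem wrist 0.58 [0.5543 0.1053] [248.  35.]
  tri [0.5558 0.1033 0.0421]
nose scene 0.75 [0.5489 0.1608] [308. 173.]
nose side 0.61 [0.5594 0.1471] [249. 171.]
nose wrist 0.96 [0.5587 0.15  ] [243.  73.]
  tri [0.5582 0.1494 0.0515]
post scene 0.51 [0.8011 0.1483] [383. 197.]
post side 0.69 [0.5505 0.2015] [240. 151.]
post wrist 0.77 [0.5567 0.208 ] [242. 125.]
  tri [0.6264 0.2744 0.0067]
casting scene 0.88 [ 0.5655 -0.0118] [270. 195.]
casting side 0.93 [0.5659 0.0022] [271. 192.]
  tri [ 0.5631 -0.007   0.0565]
[0.5497401  0.2640441  0.23003397] [[0.031, -1.0, -0.0], [-1.0, -0.031, 0.0], [-0.0, 0.0, -1.0]] 15.1833 [-0.05462384  0.23912816 -0.36970563]
```

View pics/k.png

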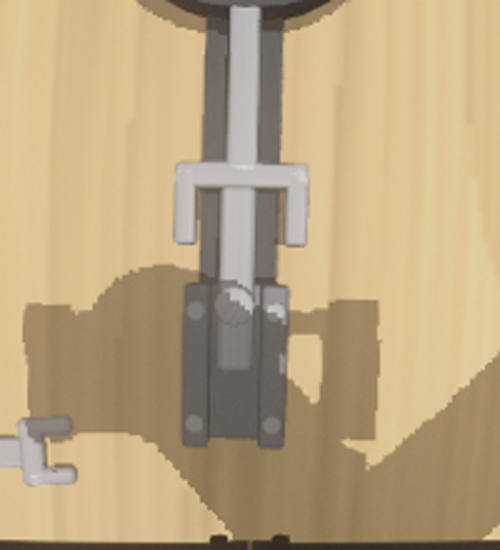

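The crop shows the bolt nose at (238,188) right up against the crosspiece and centred between the prongs at (186,210) and (297,210). The post is at the inner end of the guide block, which agrees with the TCP stopping at y = 0.2235 under 19 N. The casting still stands near the axis, so I hand the job in.

```bash
python3 -c "
from station import r
print(r.finish_job())"
```

```text
the job is handed in; nothing more can be done
None
```

I turned the fork to face the bolt, about 2 mm off centre, and pushed the bolt to its end stop between the prongs; the casting still stood near the axis, and I handed the job in (no verdict was returned).

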